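Take the red seal case out of the packed row

TASK

The fitter needs the red seal-kit case from the tightly packed row in the blue rack: take it by its handle, tip its top well forward (towards the open front of the rack) out from under the steel bar while its foot is still in the rack, and pull it free. Lower it to stand upright in the middle of the green mat and let go. Leave the blue and yellow cases standing in their places.

Things in the scene. Friction and masses are not known exactly. Their poses are not given: they have to be found in the camera images.
- red_case: The case to take: red hard-plastic box 100 (x, depth) x 52 (y, width) x 90 mm high, 0.3-0.6 kg. Origin: centre of its underside; z up, -x to the open front of the rack (robot side). Mid-top stands a black carrying handle, an upright bar 60 mm long in x, 12 mm thick in y, 90 to 130 mm above the underside. Grip it across y, fingers opened about 50 mm: the next handles are 53.5 mm away.
- blue_case: Bystander: same case in blue, same origin and axes. The three cases stand in any order, 1.5 mm apart, between two fixed aluminium blocks 78 mm tall in a fixed blue rack with the cases' yaw. Rack floor 4 mm above the bench. Front lip: 3 mm ahead of the cases' fronts, 3 mm thick, 8 mm above the floor. Back plate: 3 mm behind them, 85 mm high.
- yellow_case: Bystander: same case in yellow, same origin and axes. Above the row's rear edge runs a fixed 10 mm steel bar along y: axis 47 mm behind (+x) the cases' origins and 109 mm above their undersides. It overhangs their rear 8 mm with 14 mm headroom and blocks a straight lift; tipping a case about the foot of its front face (x = -50 mm, z = 0) brings its rear top edge clear.
- mat: Green mat with a white border, 180 x 180 x 4 mm, fixed flat on the bench beside the rack. Origin: centre of its underside; its top is 4 mm above the bench.
There are look-alikes about, which are no part of the job. What is shaped like the red_case but pink or turquoise is not meant.

How it is judged:
On the way, in this order (a step that is already met when the one before it is completed fails the run):
1. the red case is tipped more than 9 degrees while its foot is still in the rack (underside centre within 50 mm of its start) (angle between red_case's own z axis and vertical above 0.157 rad and distance of red_case from where it was at the start of the episode below 0.05 m).
2. the red case, still held in the fingers, is lowered to within 20 mm of the mat (contact force between the fingers and red_case above 0.5 N and z of red_case in the frame of mat below 0.024 m and horizontal distance between red_case and mat below 0.06 m).
At the end, for the whole second after the job is handed in: The red case stands upright (within about 6 degrees) and at rest on the green mat, its centre within 45 mm of the mat's centre, released; the blue and yellow cases stand in the rack within 20 mm of where they were and within 9 degrees of upright (horizontal distance between red_case and mat below 0.045 m and z of red_case in the frame of mat below 0.01 m and angle between red_case's own z axis and vertical below 0.1 rad and linear speed of red_case below 0.02 m/s and distance of each of blue_case, yellow_case from where it was at the start of the episode below 0.02 m and angle between each of blue_case, yellow_case's own z axis and vertical below 0.15 rad); the robot touches nothing.
It fails at once if the blue or yellow case is toppled or pulled out of its place (tilt over 30 degrees or moved over 50 mm) (angle between any of blue_case, yellow_case's own z axis and vertical above 0.52 rad or distance of any of blue_case, yellow_case from where it was at the start of the episode above 0.05 m).
It also fails if it takes over 45 s, if anything falls off the work surface, if the arm or the gripper's body presses on something with over 40 N, if the wrist force passes 120 N, or if a joint passes its speed limit or range.

ROBOT

A 7-joint arm with a two-finger parallel gripper is mounted at the origin on the work surface. World frame = base frame: x ahead of the robot, y to its left, z up, the work surface at z = 0. Lengths are in m, angles in rad, forces in N, time in s.
With the tool pointing down it reaches from about 0.425 to 0.825 m from the base axis. Payload 3.6 kg.
Tool frame: the origin (TCP) lies where the fingers leave the gripper's body, on its centre line; the fingertips stand 73 mm ahead of it and the grasp point (between the pads) lies 54 mm ahead of it; z points along the fingers, y is the line along which they close (so a half turn about z gives the same grasp; the last joint's range is limited). The gripper opens to 85 mm and grips with 20 to 120 N. Pads are 22 mm wide; open, the fingers measure 114 mm over their backs; the gripper's body (76 mm by 85 mm) begins 54 mm behind the grasp point. The pads swing forward as they close: fully open they stand 13 mm farther back than shut.
Start: joints at [-1.22, 0.615, -0.013, 1.423, 0.008, 1.103, -0.04], TCP at [0.24, 0.604, 0.304] pointing down, gripper open.
Joint ranges: [-3.12, 3.12], [-0.3, 2.06], [-1.34, 1.32], [0.26, 2.42], [-1.36, 4.5], [0.01, 1.98], [-2.84, 2.84]. Speed limits (rad/s): [2.79, 2.79, 3.14, 3.14, 3.14, 3.14, 3.14].

INTERFACE

Orientations are given as a unit quaternion [x, y, z, w].
In Python, from station import arm, snapshot, camera_info, ticket gives the robot as it stands. Calls block until the motion is done:
- arm.movep(position, orientation): joint-space move of the TCP to a pose.
- arm.line_to(position, velocity=0.15, ori=None): straight line of the TCP; ori=None keeps the orientation; velocity is the mean speed in m/s.
- arm.move_j(angles): joint-space move.
- arm.move_gripper(opening, effort=None): opening from 0.0 (shut) to 1.0 (fully open); effort is the grip in N (None keeps the last); returns when the fingers have stopped.
- arm.pause(seconds).
- arm.ik(position, orientation): joint angles nearest the present ones, or None.
- snapshot(name): name is "side" or "top"; returns the picture (384x512x3 uint8, blue, green, red); there is no depth.
- camera_info(name): a dict with "fx", "fy", "cx", "cy" (pixels), "dist_coeffs" ([k1, k2, p1, p2, k3] as OpenCV has them; the pictures are not rectified), "R" (3x3) and "t" (3): a world point X has camera coordinates R X + t. Camera axes: x right, y down, z forward; pixel columns grow to the right and rows downward; lengths in m; the calibration is good to about 2 mm. A picture is of the moment at which its call begins. camera_info takes no time and is no camera call.
A pose or a line that the arm cannot do raises arm.MotionError and nothing moves.
- ticket.finish_job(): hands the job in, once; it reports no verdict.
Readings, each from a call of its own:
- arm.read_time(): time.
- arm.read_joint_positions(): joint angles.
- arm.read_dq(): joint speeds.
- arm.read_effort(): joint torques, N m.
- arm.read_tool_pos(): TCP position.
- arm.read_eef_rot(): TCP orientation.
- arm.read_ft_force(): force on the tool from outside, world axes, zero at the start.
- arm.read_wrist_torque(): the same for the moment, N m.
- arm.read_opening(): opening from 0.0 (shut) to 1.0 (fully open).
Only numpy, scipy, OpenCV 4.12 (cv2) and the standard library are available. Lean on these libraries where they do the work, as an engineer would, in place of code of your own. Each camera call takes 0.05 s, during which the arm holds its last target. There are 200 camera calls.

## Working session

There is one attempt and no reset: what is moved stays moved. The work goes in short steps, each a Python script; the robot and the scene stay as the last script left them, time stands still between calls to the robot, and variables do not carry over. Pictures are saved under pics/ and viewed, on a budget of 10 in all, crops included, one or two more only if the job needs it, and the job is handed in when it is done.

```bash
mkdir -p pics; python3 - <<'E'
from station import arm, snapshot, camera_info
import cv2,numpy as np
for n in("top","side"):
    cv2.imwrite(f"pics/{n}0.png",snapshot(n)); c=camera_info(n)
    print(n,c['fx'],c['cx'],c['cy'],c['dist_coeffs'],(-np.array(c['R']).T@np.array(c['t'])).round(3),np.array(c['R']).round(3).tolist())
E
```

```text
top 401.69999698221966 253.5073108069107 188.7160572404341 [-0.11706  0.       0.       0.       0.     ] [0.311 0.142 1.137] [[-0.016, -1.0, -0.006], [-0.985, 0.017, -0.173], [0.173, 0.003, -0.985]]
side 457.4073225327585 252.4007049535218 184.06094007512195 [-0.02760629  0.          0.          0.          0.        ] [ 0.395 -0.867  0.77 ] [[0.992, -0.128, 0.008], [-0.067, -0.572, -0.817], [0.109, 0.81, -0.576]]
```

View pics/top0.png

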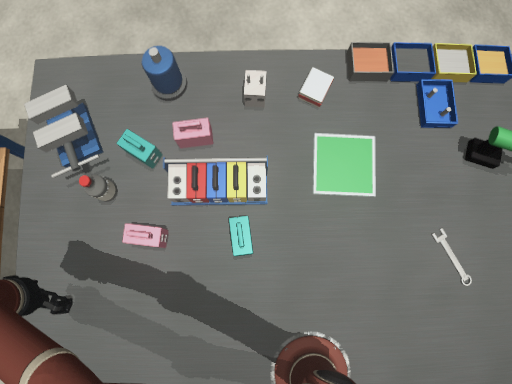

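View pics/side0.png

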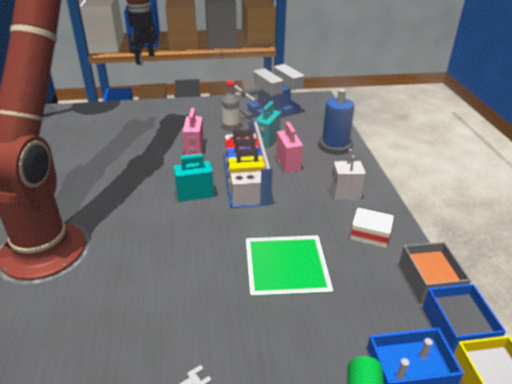

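Candidates for the red case, in the top view: red case in the rack (196,182); pink cases (192,132) and (145,235), both outside the rack; red knob (85,181). I choose the red one in the rack, leftmost of the three with blue (216,182) and yellow (236,182) beside it. The mat is at (344,165). Next, a close crop to check this.

```bash
cat > h.py <<'E'
from station import arm, snapshot, camera_info, ticket
import cv2,numpy as np
def ray(n,px,z):
    c=camera_info(n);K=np.array([[c['fx'],0,c['cx']],[0,c['fy'],c['cy']],[0,0,1]])
    R=np.array(c['R']);C=-R.T@np.array(c['t'])
    p=cv2.undistortPoints(np.array(px,float).reshape(-1,1,2),K,np.array(c['dist_coeffs'],float))[:,0]
    d=np.c_[p,np.ones(len(p))]@R
    return C+d*((z-C[2])/d[:,2])[:,None]
def mask(im,hs,s=120,v=60):
    h=cv2.cvtColor(im,cv2.COLOR_BGR2HSV);m=np.zeros(h.shape[:2],np.uint8)
    for a,b in hs: m|=cv2.inRange(h,(a,s,v),(b,255,255))
    return m
def big(m):
    c=cv2.findContours(m,cv2.RETR_EXTERNAL,cv2.CHAIN_APPROX_NONE)[0];return max(c,key=cv2.contourArea)
E
python3 - <<'E'
from h import *
im=cv2.imread("pics/top0.png")
cv2.imwrite("pics/c1.png",cv2.resize(im[150:215,155:280],None,fx=6,fy=6,interpolation=cv2.INTER_CUBIC))
s=cv2.imread("pics/side0.png");
m=mask(im,[(50,70)],100,60);m[:, :300]=0;m[:,390:]=0
r=cv2.minAreaRect(big(m));print("green",r,ray("top",[r[0]],.004), ray("top",cv2.boxPoints(r),.004).round(4).tolist())
roi=np.zeros(m.shape,np.uint8);roi[155:210,160:275]=1
for n,hs in(("red",[(0,6),(174,179)]),("blue",[(105,125)]),("yel",[(22,35)])):
    m=mask(im,hs,130,90)*roi
    xs=[]
    for y in range(166,206,3):
        c=np.where(m[y])[0]
        if n=='blue': c=c[(c>200)&(c<232)]
        if len(c): xs.append((y,int(c[0]),int(c[-1])))
    print(n,xs)
g=cv2.cvtColor(im,cv2.COLOR_BGR2GRAY)
for x in(196,216,236,190,202):print(x,im[155:210,x].tolist() if x in(190,202) else g[155:210,x].tolist())
print(g[172:196:4,184:250].tolist())
E
```

```text
green ((344.0, 164.5), (55.0, 54.0), 90.0) [[ 0.57720304 -0.11860268  0.004     ]] [[0.6614, -0.0435, 0.004], [0.6597, -0.2047, 0.004], [0.4948, -0.1928, 0.004], [0.4976, -0.036, 0.004]]
red [(166, 187, 205), (169, 187, 205), (172, 187, 205), (175, 187, 205), (178, 187, 205), (181, 187, 205), (184, 187, 205), (187, 187, 205), (190, 187, 205), (193, 187, 205), (196, 187, 205)]
blue [(166, 207, 225), (169, 207, 225), (172, 207, 225), (175, 225, 225), (178, 207, 225), (181, 225, 225), (184, 225, 225), (187, 225, 225), (190, 225, 225), (193, 225, 225), (196, 225, 225)]
yel []
196 [119, 119, 119, 145, 189, 210, 187, 117, 92, 100, 102, 84, 64, 60, 59, 59, 58, 58, 59, 58, 58, 57, 59, 58, 58, 57, 57, 57, 56, 57, 58, 57, 56, 61, 59, 84, 110, 121, 122, 123, 123, 124, 108, 76, 170, 116, 157, 110, 92, 90, 103, 108, 117, 119, 116]
216 [121, 120, 120, 176, 208, 200, 170, 121, 99, 104, 80, 68, 68, 68, 69, 70, 69, 69, 69, 69, 68, 69, 69, 69, 69, 70, 68, 70, 68, 70, 71, 70, 63, 66, 61, 81, 104, 121, 123, 125, 126, 125, 96, 92, 148, 105, 170, 116, 103, 88, 105, 118, 120, 119, 121]
236 [123, 121, 113, 
[... 3191 characters left out ...]
, 219, 219, 219, 220, 219, 219, 220, 108, 101, 230, 230], [228, 223, 162, 132, 135, 135, 134, 130, 99, 65, 57, 57, 61, 58, 112, 136, 138, 139, 140, 140, 141, 107, 82, 148, 151, 149, 151, 150, 144, 74, 63, 62, 66, 68, 101, 154, 155, 156, 156, 157, 161, 128, 77, 218, 219, 219, 219, 219, 219, 147, 71, 65, 65, 64, 107, 219, 220, 219, 219, 219, 219, 219, 108, 99, 230, 229], [228, 221, 159, 130, 136, 135, 135, 136, 137, 135, 136, 115, 121, 135, 139, 139, 139, 140, 140, 141, 141, 105, 81, 150, 151, 152, 152, 152, 153, 154, 150, 136, 121, 154, 155, 156, 156, 158, 158, 159, 161, 127, 78, 218, 219, 219, 219, 219, 219, 219, 218, 218, 132, 219, 219, 219, 219, 219, 219, 219, 219, 219, 111, 97, 229, 230]]
```

View pics/c1.png

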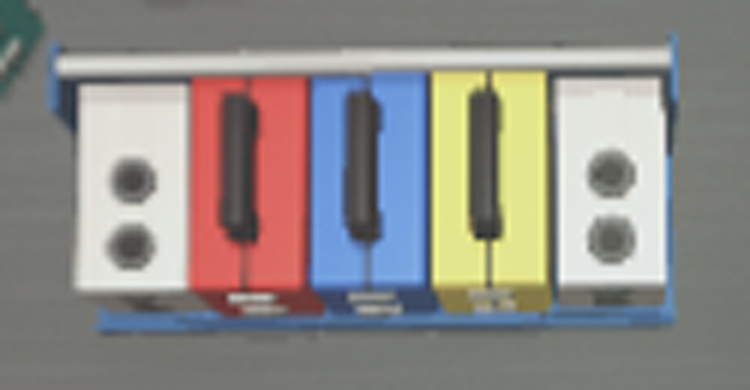

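The crop confirms the red case: it is leftmost in the row, handle top around crop (238,93)-(240,228), and its front top edge at crop (190..310, 288). The steel bar runs along the top (+x) side.

```bash
python3 - <<'E'
from h import *
f=lambda P:[[155+(u+.5)/6-.5,150+(v+.5)/6-.5] for u,v in P]
P=ray("top",f([(189.5,289.5),(310,287.5),(432,286),(551,284)]),.094);print("front",P.round(4).tolist())
d=P[3]-P[0];print("yaw from front",np.degrees(np.arctan2(d[0],-d[1])),np.linalg.norm(d))
B=ray("top",f([(57,66),(671,56)]),.113);d=B[1]-B[0];print("bar",B.round(4).tolist(),np.degrees(np.arctan2(d[0],-d[1])))
for h in([(238,93),(237,224)],[(361,91),(360,224)],[(484,88),(485,224)]):print("handle",ray("top",f(h),.134).round(4).tolist())
S=ray("top",f([(189,82),(189.5,289)])+f([(429,75),(432,286)]),.094);print("sides",S.round(4).tolist())
# mat white border
im=cv2.imread("pics/top0.png");h=cv2.cvtColor(im,cv2.COLOR_BGR2HSV)
m=cv2.inRange(h,(0,0,190),(179,40,255));m[:,:305]=0;m[:,385:]=0;m[:125]=0;m[205:]=0
r=cv2.minAreaRect(big(m));Q=ray("top",cv2.boxPoints(r),.004);print("mat",r,Q.round(4).tolist(),Q.mean(0))
s=cv2.imread("pics/side0.png")
cv2.imwrite("pics/s1.png",cv2.resize(s[100:215,205:300],None,fx=6,fy=5.2,interpolation=cv2.INTER_CUBIC))
m=cv2.inRange(cv2.cvtColor(s,cv2.COLOR_BGR2HSV),(50,100,60),(70,255,255));m[:230]=0;m[300:]=0
M=cv2.moments(m);print("mat side",ray("side",[[M['m10']/M['m00'],M['m01']/M['m00']]],.004))
for n in("top","side"):
  pass
print(arm.read_tool_pos(),arm.read_eef_rot(),arm.read_opening())
E
```

```text
front [[0.4732, 0.3234, 0.094], [0.4732, 0.2702, 0.094], [0.473, 0.2166, 0.094], [0.473, 0.1644, 0.094]]
yaw from front -0.0879457729043736 0.15893470779312507
bar [[0.5707, 0.3802, 0.113], [0.5699, 0.1102, 0.113]] -0.16597413863033672
handle [[0.5518, 0.2966, 0.134], [0.4948, 0.2965, 0.134]]
handle [[0.5517, 0.2438, 0.134], [0.4938, 0.2441, 0.134]]
handle [[0.552, 0.1911, 0.134], [0.4929, 0.1912, 0.134]]
sides [[0.5669, 0.3249, 0.094], [0.4734, 0.3234, 0.094], [0.568, 0.2175, 0.094], [0.473, 0.2166, 0.094]]
mat ((344.5, 164.0), (62.0, 61.0), 90.0) [[0.6738, -0.0352, 0.004], [0.6719, -0.2177, 0.004], [0.4858, -0.204, 0.004], [0.489, -0.027, 0.004]] [ 0.58015755 -0.12097462  0.004     ]
mat side [[ 0.57175752 -0.12142721  0.004     ]]
[0.23952393 0.6036929  0.3028324 ] [ 1.87715878e-01  9.82222664e-01 -1.15800409e-03 -2.16162163e-04] 0.9999909252890963
```

View pics/s1.png

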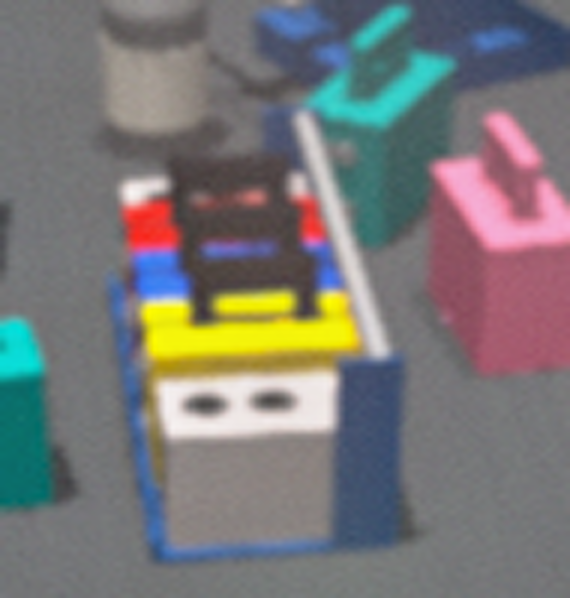

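Measured: case origin about (0.523, 0.2966, 0.004), mat centre about (0.577, -0.1205), yaw about 0 for both. I'll approach and grip now, then check.

```bash
cat >> h.py <<'E'
from scipy.spatial.transform import Rotation as Ro
X0,Y0,Z0=.523,.2966,.004; G=.172   # TCP height above underside
def pose(t=0,dx=0,dy=0,dz=0):       # case tipped t deg forward about front foot -> TCP pose
    r=Ro.from_euler('y',-t,degrees=True); p=np.array([X0-.05,Y0,Z0])+r.apply([.05,0,G])+[dx,dy,dz]
    return p,(r*Ro.from_quat([0,1,0,0])).as_quat()
def st(s=""): print(s,"t",round(arm.read_time(),2),"p",np.round(arm.read_tool_pos(),4),"F",np.round(arm.read_ft_force(),1),"M",np.round(arm.read_wrist_torque(),2),"o",round(arm.read_opening(),3),flush=True)
E
python3 - <<'E'
from h import *
for a in(dict(dz=.17),{},dict(t=10),dict(t=20),dict(t=20,dz=.02,dx=-.05),dict(t=20,dz=.16,dx=-.05),dict(dz=.18,dx=-.03),dict(dz=.18,dx=.054,dy=-.417),dict(dx=.054,dy=-.417)):
    q=arm.ik(*pose(**a));print(a,None if q is None else np.round(q,2))
st("start")
arm.move_gripper(.59,40); arm.movep(*pose(dz=.15)); st("above")
arm.line_to(pose(dz=.06)[0],.15); st()
arm.line_to(pose()[0],.06); st("down")
cv2.imwrite("pics/d_side.png",cv2.resize(snapshot("side")[70:200,180:320],None,fx=4.5,fy=4.5,interpolation=cv2.INTER_CUBIC))
E
```

```text
{'dz': 0.17} [-0.51  0.5  -0.07  1.51  0.04  1.13  0.98]
{} [-0.49  0.69 -0.1   1.71  0.09  0.75  0.94]
{'t': 10} [-0.62  0.61 -0.    1.88  0.21  0.52  0.77]
{'t': 20} [-0.83  0.57  0.18  2.05  0.45  0.29  0.47]
{'t': 20, 'dz': 0.02, 'dx': -0.05} [-0.92  0.49  0.21  2.13  0.49  0.3   0.37]
{'t': 20, 'dz': 0.16, 'dx': -0.05} [-0.86  0.27  0.1   1.95  0.33  0.7   0.57]
{'dz': 0.18, 'dx': -0.03} [-0.53  0.45 -0.07  1.57  0.03  1.12  0.96]
{'dz': 0.18, 'dx': 0.054, 'dy': -0.417} [-0.02  0.49  0.3   1.54 -0.15  1.14  1.88]
{'dx': 0.054, 'dy': -0.417} [ 0.17  0.67 -0.    1.74  0.    0.73  1.74]
start t 0.1 p [0.2395 0.6037 0.3028] F [-0.1  0.2  0.1] M [-0.02 -0.    0.03] o 1.0
above t 2.08 p [0.5221 0.2983 0.326 ] F [0.7 0.4 1. ] M [ 0.02 -0.   -0.06] o 0.591
 t 2.83 p [0.5233 0.2974 0.2367] F [ 0.4 -0.2  0.6] M [-0.03 -0.02  0.  ] o 0.59
down t 3.98 p [0.5233 0.2967 0.1764] F [-0.6 -0.5 -0.1] M [0.05 0.05 0.01] o 0.592
```

View pics/d_side.png

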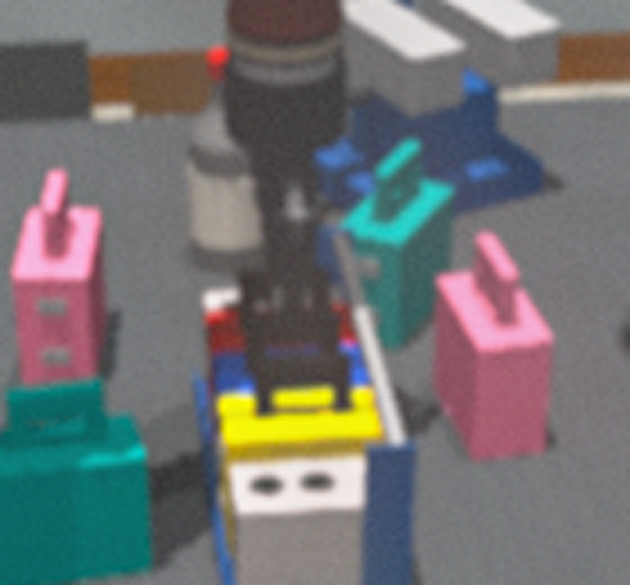

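The gripper is down behind the blue and yellow handles, centred over the red case (about crop (290,300)), with no contact force. Now I'll close gently, null any side load, firm up, and begin the tip.

```bash
python3 - <<'E'
from h import *
arm.move_gripper(0,20); arm.pause(.2); st("closed20")
arm.move_gripper(0,70); arm.pause(.2); st("closed70")
p,q=pose(dz=.002); arm.line_to(p,.03,q); st("lift2")
for t in(4,8):
    p,q=pose(t,dz=.002); arm.line_to(p,.05,q); st(t)
cv2.imwrite("pics/e.png",cv2.resize(snapshot("side")[70:200,180:320],None,fx=4.5,fy=4.5,interpolation=cv2.INTER_CUBIC))
E
```

```text
closed20 t 4.66 p [0.5229 0.2971 0.1761] F [-0.1  1.8 -0.4] M [ 0.38 -0.05  0.07] o 0.139
closed70 t 5.08 p [0.523  0.297  0.1762] F [-0.5  2.4  0.5] M [ 0.54 -0.02  0.07] o 0.127
lift2 t 5.33 p [0.5227 0.2965 0.1777] F [ 0.1  1.9 -3.1] M [ 0.53 -0.01 -0.07] o 0.127
4 t 5.72 p [0.5099 0.2965 0.1808] F [-1.5  1.8 -2.6] M [ 0.47  0.51 -0.03] o 0.131
8 t 6.12 p [0.4985 0.2965 0.1831] F [-1.2  1.2 -2.5] M [0.42 0.56 0.02] o 0.128
```

View pics/e.png

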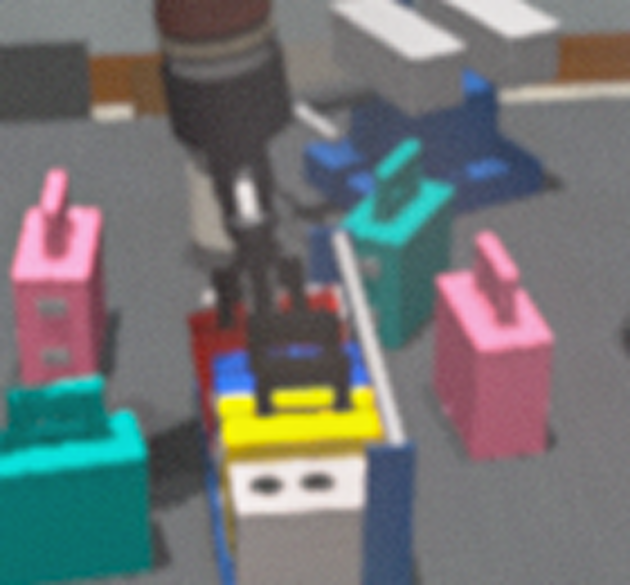

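The red case is tipping with the gripper (its red front shows at crop (200,340)), and blue and yellow are undisturbed. The loads are just its weight. I'll continue to 20° and pull it out.

```bash
python3 - <<'E'
from h import *
for a,v in((dict(t=14,dz=.002),.05),(dict(t=20,dz=.002),.05),(dict(t=20,dz=.02),.05),(dict(t=20,dz=.035,dx=-.03),.06),(dict(t=20,dz=.09,dx=-.05),.1)):
    p,q=pose(**a); arm.line_to(p,v,q); F=arm.read_ft_force(); st(a)
    if np.abs(F).max()>20: print("STOP");break
cv2.imwrite("pics/f.png",cv2.resize(snapshot("side")[40:215,150:340],None,fx=4.2,fy=3.4,interpolation=cv2.INTER_CUBIC))
E
```

```text
{'t': 14, 'dz': 0.002} t 6.7 p [0.4803 0.2965 0.185 ] F [-0.4  1.1 -2.3] M [0.28 0.58 0.01] o 0.13
{'t': 20, 'dz': 0.002} t 7.22 p [0.4618 0.2965 0.1849] F [-0.2  0.8 -2.7] M [0.13 0.76 0.03] o 0.128
{'t': 20, 'dz': 0.02} t 7.73 p [0.4616 0.2963 0.2033] F [-0.2  0.3 -3.3] M [0.06 0.58 0.04] o 0.129
{'t': 20, 'dz': 0.035, 'dx': -0.03} t 8.44 p [0.4311 0.2966 0.2179] F [ 0.4 -0.  -1.9] M [0.05 0.62 0.02] o 0.127
{'t': 20, 'dz': 0.09, 'dx': -0.05} t 9.18 p [0.4111 0.2963 0.2724] F [-0.6 -2.  -3.3] M [-0.04  0.65  0.  ] o 0.129
```

View pics/f.png

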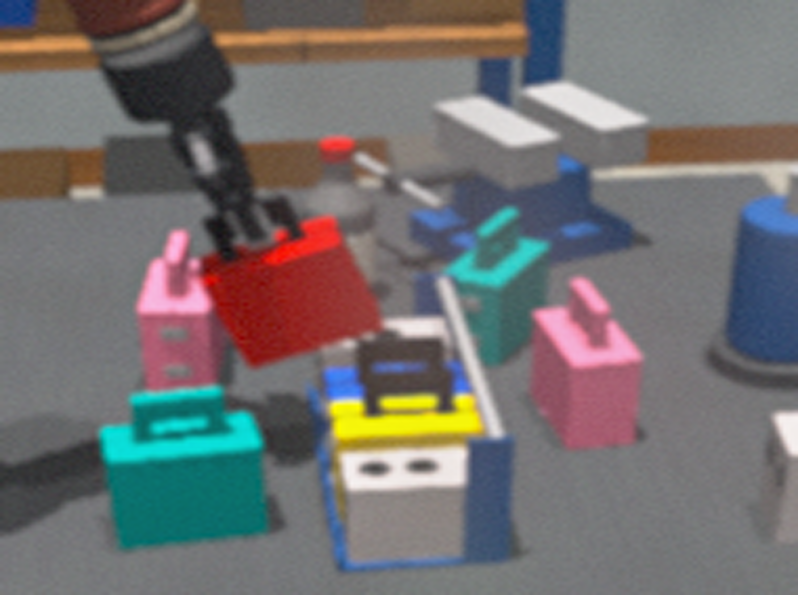

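The red case is out: it hangs tilted at crop (290,290), while blue and yellow are still in the rack. I'll raise it, set it upright, carry it over and lower to just above the mat.

```bash
python3 - <<'E'
from h import *
dx,dy=.577-X0,-.1205-Y0
def go(v,**a):
    p,q=pose(**a); arm.line_to(p,v,q); st(a)
go(.12,t=20,dz=.18,dx=-.05)
go(.12,dz=.19,dx=-.03)
arm.movep(*pose(dz=.19,dx=dx,dy=dy)); st("over")
go(.12,dz=.05,dx=dx,dy=dy)
go(.05,dz=.012,dx=dx,dy=dy)
for n in("side","top"): cv2.imwrite(f"pics/g_{n}.png",snapshot(n))
a=cv2.imread("pics/g_side.png")[120:310,180:360];b=cv2.imread("pics/g_top.png")[110:220,280:400]
cv2.imwrite("pics/g.png",np.hstack([cv2.resize(a,(400,420),interpolation=2),cv2.resize(b,(400,420),interpolation=2)]))
E
```

```text
{'t': 20, 'dz': 0.18, 'dx': -0.05} t 10.12 p [0.4107 0.2962 0.3617] F [ 0.1  0.5 -3.5] M [0.   0.7  0.05] o 0.128
{'dz': 0.19, 'dx': -0.03} t 10.96 p [0.4921 0.2968 0.3652] F [ 0.  -0.6 -2.5] M [ 0.01  0.02 -0.04] o 0.131
over t 12.53 p [ 0.5774 -0.1181  0.3659] F [-0.2  0.8 -2.8] M [ 0.05 -0.01 -0.06] o 0.13
{'dz': 0.05, 'dx': 0.05399999999999994, 'dy': -0.41709999999999997} t 13.84 p [ 0.5775 -0.1207  0.2269] F [ 0.6 -0.7 -2.3] M [0.01 0.   0.04] o 0.129
{'dz': 0.012, 'dx': 0.05399999999999994, 'dy': -0.41709999999999997} t 14.75 p [ 0.5773 -0.1206  0.1882] F [ 0.4 -0.3 -3.3] M [-0.04  0.   -0.03] o 0.125
```

View pics/g.png

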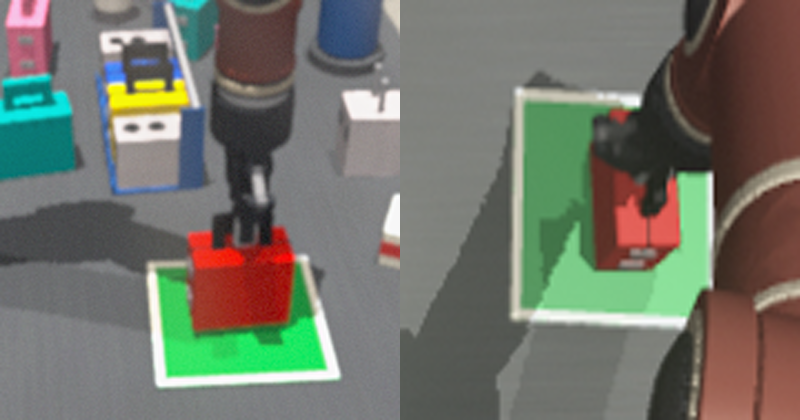

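The case is upright over the mat and still held (side half (240,280), top half (635,210)), near its middle. I'll lower to contact, release, retreat and check.

```bash
python3 - <<'E'
from h import *
dx,dy=.577-X0,-.1205-Y0
f0=arm.read_ft_force()[2]; z=.012
while z>-.004:
    z-=.001; arm.line_to(pose(dz=z,dx=dx,dy=dy)[0],.02); f=np.mean([arm.read_ft_force()[2] for _ in range(3)])
    if f>2: break
st(f"touch dz={z:.3f}")
arm.pause(.3); arm.move_gripper(.5,20); arm.pause(.2); st("open")
arm.line_to(pose(dz=.06,dx=dx,dy=dy)[0],.06); st("up")
arm.line_to(pose(dz=.16,dx=dx,dy=dy)[0],.15)
arm.movep(*pose(dz=.2,dx=-.03,dy=.15)); st("away")
for n in("side","top"): cv2.imwrite(f"pics/z_{n}.png",snapshot(n))
im=cv2.imread("pics/z_top.png");m=mask(im,[(0,6),(174,179)],110,150);m[:,:300]=0;m[:,400:]=0
r=cv2.boundingRect(big(m));print(r,ray("top",[[r[0],r[1]],[r[0]+r[2]-1,r[1]],[r[0],r[1]+r[3]-1]],.094).round(3).tolist())
a=cv2.imread("pics/z_side.png")[100:310,180:360];b=im[110:220,150:400]
cv2.imwrite("pics/z.png",np.hstack([cv2.resize(a,(300,350),interpolation=2),cv2.resize(b,(500,350),interpolation=2)]))
E
```

```text
touch dz=-0.001 t 18.1 p [ 0.5773 -0.1205  0.1761] F [-1.8  1.4  5.6] M [ 0.14  0.45 -0.04] o 0.129
open t 19.01 p [ 0.577  -0.1205  0.1749] F [-0.2  0.4  0.1] M [ 0.02 -0.    0.01] o 0.497
up t 20.18 p [ 0.5767 -0.1204  0.2355] F [ 0.5 -0.9 -0.5] M [ 0.03 -0.04  0.  ] o 0.503
away t 23.06 p [0.4943 0.4448 0.3761] F [ 0.2 -0.3 -0. ] M [-0.04 -0.    0.01] o 0.5
(342, 140, 21, 36) [[0.624, -0.097, 0.094], [0.624, -0.152, 0.094], [0.527, -0.091, 0.094]]
```

View pics/z.png

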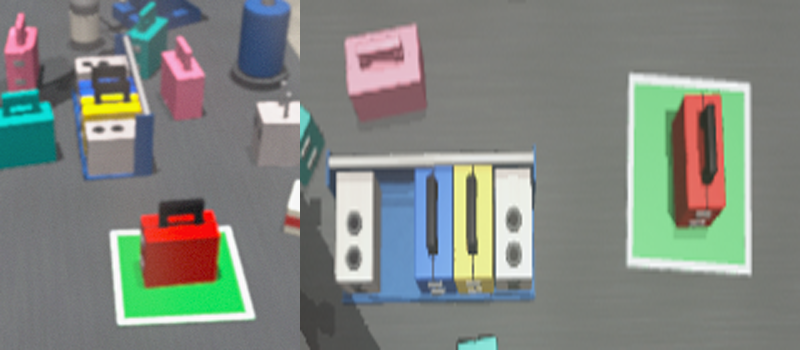

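The red case stands upright, centred at about (0.576, -0.122) on the mat (top half (695,160)). Blue (433,230) and yellow (472,230) are upright in their places, and the gripper is clear. Handing in.

```bash
python3 -c "
from station import ticket;print(ticket.finish_job())"
```

```text
the job is handed in; nothing more can be done
None
```

I took the red case by its handle, tipped it forward 20° about its front foot, lifted it over the lip and pulled it out from under the bar. It now stands released on the mat, and I handed the job in at about 23 s of the 45 s; no verdict is reported.

- **Red case:** the last picture shows it upright, centred at about (0.576, -0.122). My estimate of the mat centre is (0.577, -0.1205).
- **Blue and yellow cases:** they look upright and in their places in that picture. I checked this by eye and did not measure any shift.
- **Forces:** side loads stayed under 3 N during the tip and pull. The touchdown reading was about 6 N.
- **Robot:** it ended clear of everything, with near-zero force at the wrist.
- **Disagreement:** the two cameras put the mat centre about 5 mm apart in x (0.577 top, 0.572 side), well inside the 45 mm tolerance. No check failed.

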